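# Trace the valve cam with the sounding rod

### The job

Pick up the upright steel sounding rod with the black rubber foot and, keeping it upright, set its foot against the curved bronze cam at the green end. Trace the edge over the hump to the yellow end in one pass with the rubber foot (not the gripper), pressing gently so that the sprung cam stays pushed back by about a centimetre, without losing contact and without driving the cam to its stop. Then leave the rod standing on the red spot beside the yellow end, with nothing touching the cam.

Things in the scene. Friction and masses are not known exactly. Their poses are not given: they have to be found in the camera images.
- sounding_rod: Stylus: upright round rod 135 mm tall, 0.25 kg; black rubber foot 32 mm in diameter, 42 mm high, then a bare steel shaft 22 mm in diameter to the top. Stands free on the tiles in a row with a brass gauge snubber, a zinc pipe coupler and a stainless strainer, in any order. Origin: centre of the foot's underside, z up the rod. Grip the shaft 75 to 115 mm up, at any yaw
- fixture: Cam fixture fixed on the tiles: blue housing (x 45 to 95, y -125 to 125 mm, 62 mm high) with the sprung bronze cam before it, 7 to 33 mm above the tiles. Origin on the tiles; x points from cam to housing, away from the robot; y along the cam. Cam edge faces -x; at rest x = -20 mm on the flat green (y -132 to -95) and yellow (y 95 to 132) ends, x = -20-15*(1+cos(180deg*y/95)) on the hump between
- cam (a joint): How far (m) the cam is pushed back along the fixture's +x: 0 at rest, stop at 0.025. Spring force 1.2 N at rest, 2.4 N at 0.010, 4.2 N at the stop. Edge points (x, y mm, fixture frame, at rest): (-20, +-95), (-23, +-75), (-35, +-47), (-43, +-30), (-50, 0). The rod's axis runs 16 mm outside the edge, square to it; green is at -y, yellow at +y
- park (a point): centre of the red spot, 60 mm in diameter, painted on the tiles beside the yellow end (fixture frame x -40, y 165 mm)

How it is judged:
On the way, in this order (a step that is already met when the one before it is completed fails the run):
1. the foot presses the green end of the cam (rod upright, cam pushed over 2 mm, rod at fixture y -132 to -85 mm) (y of sounding_rod in the frame of fixture between -0.132 and -0.085 m and value of joint cam above 0.002 m and contact force between sounding_rod and fixture above 0.3 N and angle between sounding_rod's own z axis and vertical below 0.35 rad), for 0.1 s.
2. contact held, going up the hump (rod upright, cam pushed over 2 mm, rod at fixture y -65 to -35 mm) (y of sounding_rod in the frame of fixture between -0.065 and -0.035 m and value of joint cam above 0.002 m and contact force between sounding_rod and fixture above 0.3 N and angle between sounding_rod's own z axis and vertical below 0.35 rad), for 0.1 s.
3. contact held on the crest (rod upright, cam pushed over 2 mm, rod at fixture y -15 to 15 mm) (y of sounding_rod in the frame of fixture between -0.015 and 0.015 m and value of joint cam above 0.002 m and contact force between sounding_rod and fixture above 0.3 N and angle between sounding_rod's own z axis and vertical below 0.35 rad), for 0.1 s.
4. contact held, going down the hump (rod upright, cam pushed over 2 mm, rod at fixture y 35 to 65 mm) (y of sounding_rod in the frame of fixture between 0.035 and 0.065 m and value of joint cam above 0.002 m and contact force between sounding_rod and fixture above 0.3 N and angle between sounding_rod's own z axis and vertical below 0.35 rad), for 0.1 s.
5. the foot presses the yellow end of the cam (rod upright, cam pushed over 2 mm, rod at fixture y 85 to 132 mm) (y of sounding_rod in the frame of fixture between 0.085 and 0.132 m and value of joint cam above 0.002 m and contact force between sounding_rod and fixture above 0.3 N and angle between sounding_rod's own z axis and vertical below 0.35 rad), for 0.1 s.
At the end, for the whole second after the job is handed in: after the trace the rod stands upright (within 6 degrees) and at rest on the tiles, its axis within 20 mm of the centre of the red spot, and the cam, untouched, is back within 2 mm of its rest position (horizontal distance between sounding_rod and park below 0.02 m and angle between sounding_rod's own z axis and vertical below 0.1 rad and height (world z) of sounding_rod below 0.005 m and linear speed of sounding_rod below 0.02 m/s and value of joint cam below 0.002 m and contact force between sounding_rod and fixture below 0.1 N).
It fails at once if the cam is pushed back more than 21 mm, nearly to its stop (value of joint cam above 0.021 m).
It fails at once if the gripper touches the fixture or cam (over 2 N) (contact force between the fingers and fixture above 2 N).
It fails at once if contact lost: the rod's foot is low (under 30 mm) in front of the hump with the cam pushed back less than 1 mm (x of sounding_rod in the frame of fixture between -0.085 and 0 m and y of sounding_rod in the frame of fixture between -0.065 and 0.065 m and height (world z) of sounding_rod below 0.03 m and value of joint cam below 0.001 m).
It also fails if it takes over 58 s, if anything falls off the work surface, if the arm or the gripper's body presses on something with over 40 N, if the wrist force passes 120 N, or if a joint passes its speed limit or range.

### The arm

A 7-joint arm with a two-finger parallel gripper is mounted at the origin on the work surface. World frame = base frame: x ahead of the robot, y to its left, z up, the work surface at z = 0. Lengths are in m, angles in rad, forces in N, time in s.
With the tool pointing down it reaches from about 0.425 to 0.825 m from the base axis. Payload 3.6 kg.
Tool frame: the origin (TCP) lies at the very end of the fingers, on their centre line; the grasp point (between the pads) lies 19 mm behind it; z points along the fingers, y is the line along which they close (so a half turn about z gives the same grasp; the last joint's range is limited). The gripper opens to 93 mm and grips with 3 to 60 N. Pads are 15 mm wide; open, the fingers measure 128 mm over their backs; the gripper's body (75 mm by 188 mm) begins 65 mm behind the grasp point.
Start: joints at [-1.343, 0.615, -0.013, 1.423, 0.008, 1.103, -0.04], TCP at [0.164, 0.629, 0.219] pointing down, gripper open.
Joint ranges: [-3.12, 3.12], [-0.3, 2.06], [-1.34, 1.32], [0.26, 2.42], [-1.36, 4.5], [0.01, 1.98], [-2.84, 2.84]. Speed limits (rad/s): [2.79, 2.79, 3.14, 3.14, 3.14, 3.14, 3.14].

### API

Orientations are given as a unit quaternion [x, y, z, w].
In Python, from station import robot gives the robot as it stands.
- The arm moves only by the shell command python3 inch.py 'ROWS' [FORCE]. ROWS is one flat JSON list of numbers that holds 1 to 10 rows one after another, with no inner brackets; each row has 7 numbers: dx, dy, dz in fractions of the full range, 1 being 0.4 m, then a rotation vector rx, ry, rz in shares of pi/2 rad (1.0 is pi/2 rad), then the opening from 0.0 (shut) to 1.0 (fully open); each row is the pose to reach, as a shift and turn from the pose commanded when the command began, along the tool's axes at that moment; what a row does not reach only later rows make up. A row lasts 1/12 s, in which the tool goes at most 0.0417 m and 0.125 rad, less where a joint would pass 70% of its speed; a pose out of reach is approached as far as the arm can. The fingers move at their own pace and stop on an object; FORCE is the grip in N (left out, the last holds). Time passes only in rows, so rows that do not move let the fingers close. It prints the time, the measured TCP pose, the force, the opening and the grip force at its end. A shift or turn number past 1, either way, is cut back to 1. Input that does not fit is refused with a message, and nothing moves.
- robot.get_state(): the state, without advancing time (a new reading comes with each control period).
- robot.snapshot(name): name is "scene" or "top" or "wrist"; returns the picture (420x560x3 uint8, red, green, blue); there is no depth.
- robot.camera_params(name): a dict with "fx", "fy", "cx", "cy" (pixels), "dist_coeffs" ([k1, k2, p1, p2, k3] as OpenCV has them; the pictures are not rectified), "R" (3x3) and "t" (3): a world point X has camera coordinates R X + t. Camera axes: x right, y down, z forward; pixel columns grow to the right and rows downward; lengths in m; the calibration is good to about 2 mm. A picture is of the moment at which its call begins: read the wrist's pose just before it. camera_params takes no time and is no camera call; for the wrist camera it gives the pose at the moment of the call.
- robot.sign_off(): hands the job in; it is judged then, once.
The state is a dict: "clock": time; "joint_pos": joint angles; "qvel": joint speeds; "joint_efforts": joint torques, N m; "position": TCP position; "eef_rot": TCP orientation; "contact_force": force on the tool from outside, world axes, zero at the start; "wrist_torque": the same for the moment, N m; "gripper_width": opening from 0.0 (shut) to 1.0 (fully open); "gripper_force": force on a finger pad.
Only numpy, scipy, OpenCV 4.12 (cv2) and the standard library are available. Lean on these libraries where they do the work, as an engineer would, in place of code of your own. Each camera call takes 0.05 s, during which the arm holds its last target. There are 200 camera calls.

## Working session

There is one attempt and no reset: what is moved stays moved. The work goes in short steps, Python scripts to look and compute and a shell command to move; the robot and the scene stay as the last step left them, time stands still between calls to the robot, and variables do not carry over. Pictures are saved under pics/ and viewed, at most 10 in all, crops included, and the job is handed in when it is done.

```bash
ls; mkdir -p pics
python3 - <<'E'
from station import robot
import cv2,numpy as np
s=robot.get_state();print({k:np.round(v,3).tolist() for k,v in s.items()})
for n in("scene","top"):
    cv2.imwrite(f"pics/{n}1.png",robot.snapshot(n)[:,:,::-1]); p=robot.camera_params(n);print(n,{k:np.round(v,4).tolist() for k,v in p.items()})
E
```

```text
inch.py
pics
station.py
{'clock': 0.0, 'joint_pos': [-1.343, 0.616, -0.013, 1.425, 0.008, 1.103, -0.04], 'qvel': [0.001, 0.001, -0.001, 0.001, 0.001, -0.002, -0.001], 'joint_efforts': [-0.0, -45.894, 0.209, -16.575, -0.061, 0.02, 0.0], 'position': [0.164, 0.628, 0.218], 'eef_rot': [0.127, 0.992, -0.001, -0.0], 'contact_force': [0.193, 0.568, 0.351], 'wrist_torque': [-0.013, -0.023, 0.011], 'gripper_force': 0.0, 'gripper_width': 1.001}
scene {'fx': 398.2792, 'fy': 398.2792, 'cx': 279.1711, 'cy': 206.9282, 'dist_coeffs': [-0.0878, 0.0, 0.0, 0.0, 0.0], 'R': [[-0.6082, 0.7936, 0.0182], [0.6015, 0.4757, -0.6418], [-0.518, -0.3794, -0.7666]], 't': [0.3553, -0.2941, 0.9559]}
top {'fx': 544.7396, 'fy': 544.7396, 'cx': 274.0262, 'cy': 206.5213, 'dist_coeffs': [-0.2095, 0.0, 0.0, 0.0, 0.0], 'R': [[-0.172, -0.9851, -0.0003], [-0.965, 0.1685, -0.201], [0.1981, -0.0343, -0.9796]], 't': [0.0544, 0.5206, 0.958]}
```

View pics/scene1.png

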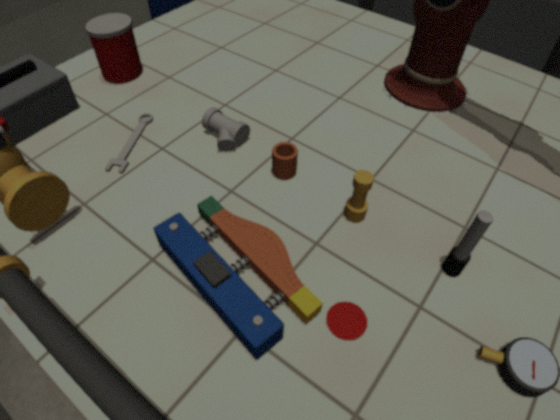

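View pics/top1.png

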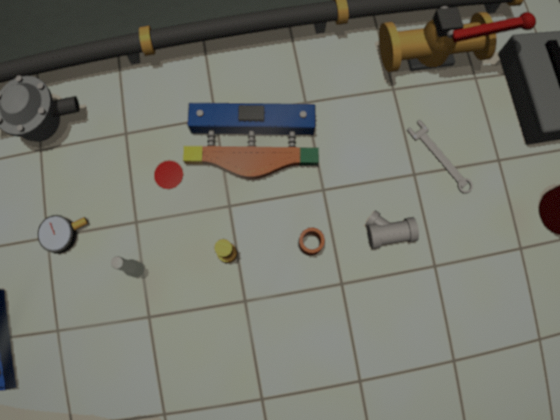

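The scene view shows the rod with its foot at (455,265) and its top at (484,217). It also shows the fixture, with green at (208,208) and yellow at (305,300), and the red spot at (347,320). In the top view the rod runs from its top at (118,263) to about (138,268), the red spot is at (168,174), yellow is at (193,154) and green is at (309,156).

```bash
cat > h.py <<'E'
import cv2,numpy as np
from station import robot
def cam(n):
    p=robot.camera_params(n);K=np.array([[p['fx'],0,p['cx']],[0,p['fy'],p['cy']],[0,0,1.]])
    return K,np.array(p['dist_coeffs']),np.array(p['R']),np.array(p['t'])
def ray(c,px):
    K,d,R,t=c
    q=cv2.undistortPoints(np.array(px,float).reshape(-1,1,2),K,d)[:,0]
    return -R.T@t, np.c_[q,np.ones(len(q))]@R
def onplane(c,px,z):
    o,v=ray(c,px); return o+v*((z-o[2])/v[:,2])[:,None]
def mask(bgr,lo,hi,box=None):
    m=cv2.inRange(cv2.cvtColor(bgr,cv2.COLOR_BGR2HSV),np.array(lo),np.array(hi))
    if box: k=np.zeros_like(m);x0,y0,x1,y1=box;k[y0:y1,x0:x1]=255;m&=k
    return m
def big(m):
    return max(cv2.findContours(m,cv2.RETR_EXTERNAL,cv2.CHAIN_APPROX_NONE)[0],key=cv2.contourArea)
E
python3 - <<'E'
from h import *
np.set_printoptions(precision=4,suppress=True)
boxes={'top':dict(red=(140,150,200,200),blue=(180,95,325,140),yel=(180,140,206,168),grn=(295,140,325,170)),
'scene':dict(red=(315,290,380,350),blue=(145,205,290,360),yel=(283,280,330,325),grn=(190,190,225,225))}
hsv=dict(red=((0,150,80),(8,255,255)),blue=((100,120,40),(125,255,255)),yel=((22,120,80),(34,255,255)),grn=((45,80,30),(95,255,255)))
for n in boxes:
    im=cv2.imread(f'pics/{n}1.png');c=cam(n)
    for k,b in boxes[n].items():
        q=big(mask(im,*hsv[k],b));M=cv2.moments(q);ce=[M['m10']/M['m00'],M['m01']/M['m00']]
        z={'red':0,'blue':.062,'yel':.033,'grn':.033}[k]
        P=onplane(c,q[:,0],z)[:,:2]; r=cv2.minAreaRect(P.astype(np.float32))
        print(n,k,np.round(ce,1),'centroid',onplane(c,[ce],z)[0,:2],'rect',np.round(r[0],4),np.round(r[1],4),round(r[2],1))
def crop(n,b,s):
    im=cv2.imread(f'pics/{n}1.png')[b[1]:b[3],b[0]:b[2]];return cv2.resize(im,None,fx=s,fy=s,interpolation=cv2.INTER_CUBIC)
a=crop('top',(100,245,160,295),6);b=crop('scene',(435,200,500,285),6)
H=max(a.shape[0],b.shape[0]);a=cv2.copyMakeBorder(a,0,H-a.shape[0],0,10,0)
cv2.imwrite('pics/crop1.png',np.hstack([a,cv2.copyMakeBorder(b,0,H-b.shape[0],0,0,0)]))
E
```

```text
top red [168.  174.3] centroid [0.6341 0.1593] rect [0.6346 0.1594] [0.0528 0.0541] 82.3
top blue [213.3 115.1] centroid [0.7171 0.0483] rect [0.7149 0.0402] [0.1136 0.0474] 79.5
top yel [192.5 154. ] centroid [0.6562 0.1015] rect [0.6563 0.1017] [0.0345 0.0285] 79.8
top grn [308.9 155.9] centroid [ 0.613  -0.1204] rect [ 0.6129 -0.1206] [0.0314 0.0283] 80.2
scene red [346.2 320.6] centroid [0.6342 0.1597] rect [0.6339 0.1599] [0.0552 0.0567] 37.5
scene blue [219.2 281.7] centroid [0.7213 0.0018] rect [ 0.7173 -0.0133] [0.2435 0.0511] 78.6
scene yel [305.3 301.2] centroid [0.6601 0.1032] rect [0.6599 0.1029] [0.0387 0.0298] 78.8
scene grn [209.1 206.7] centroid [ 0.6185 -0.1202] rect [ 0.6213 -0.1197] [0.0339 0.0357] 81.0
```

View pics/crop1.png

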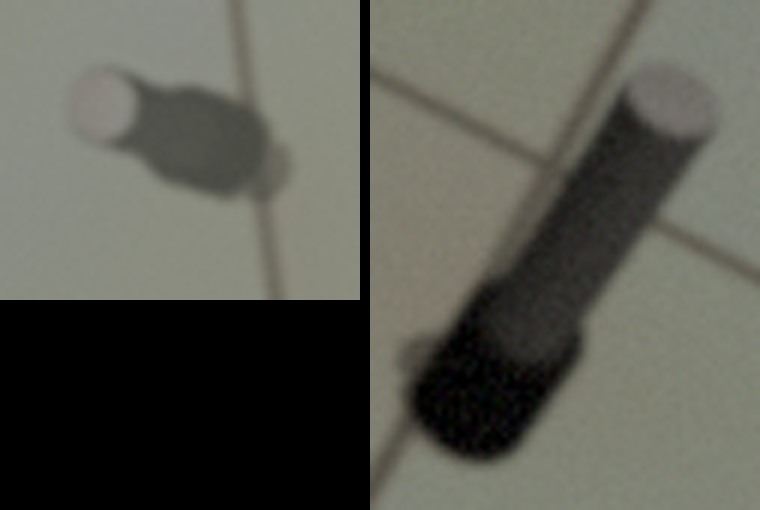

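The crop shows the rod's top disc at about (116.8,262.3) in the top view and (485.1,215.9) in the scene view. Next I work out the rod's position and the fixture frame.

```bash
cat >> h.py <<'E'
from scipy.spatial.transform import Rotation as Ro
YAW=-0.188; O=np.array([0.6422,-0.0103])
def f2w(x,y): # fixture mm -> world
    c,s=np.cos(YAW),np.sin(YAW);return O+np.array([[c,-s],[s,c]])@np.array([x,y])/1000
def w2f(p):
    c,s=np.cos(YAW),np.sin(YAW);return 1000*np.array([[c,s],[-s,c]])@(np.array(p[:2])-O)
def go(xyz,yang=None,s=None): # shift in tool axes to world point; yang: wanted heading of tool y
    s=s or robot.get_state();R=Ro.from_quat(s['eef_rot']);y=R.as_matrix()[:,1]
    d=R.inv().apply(np.array(xyz)-s['position'])
    out=[np.round(d,4).tolist()]
    if yang is not None:
        a=(yang-np.arctan2(y[1],y[0])+np.pi)%(2*np.pi)-np.pi
        down=Ro.from_euler('z',yang)*Ro.from_matrix(np.array([[0,1,0],[1,0,0],[0,0,-1.]]))
        out.append(np.round((R.inv()*down).as_rotvec(),4).tolist())
    return out
E
python3 - <<'E'
from h import *
np.set_printoptions(precision=4,suppress=True)
ct,cs=cam('top'),cam('scene')
print(onplane(ct,[[116.75,262.25]],.135),onplane(cs,[[485.1,215.9]],.135))
o1,v1=ray(ct,[[116.75,262.25]]);o2,v2=ray(cs,[[485.1,215.9]])
A=np.c_[v1[0],-v2[0]];k=np.linalg.lstsq(A,o2-o1,rcond=None)[0];print('tri',o1+k[0]*v1[0],o2+k[1]*v2[0])
# foot lower rim in scene: crop (478-370,460)
print('foot front rim',onplane(cs,[[435+108/6-.4,200+460/6-.4]],0.0), 'cam',o2)
s=robot.get_state();print(s['position'],Ro.from_quat(s['eef_rot']).as_matrix())
P=(onplane(ct,[[116.75,262.25]],.135)+onplane(cs,[[485.1,215.9]],.135))[0]/2
print(P,w2f(P),go([P[0],P[1],.2],YAW))
E
```

```text
[[0.4563 0.2471 0.135 ]] [[0.457  0.2479 0.135 ]]
tri [0.4564 0.2473 0.1341] [0.4563 0.248  0.1343]
foot front rim [[0.4684 0.2562 0.    ]] cam [0.8881 0.2206 0.5376]
[0.1636 0.6284 0.2176] [[-0.9677  0.2519 -0.0005]
 [ 0.2519  0.9677 -0.0022]
 [-0.0001 -0.0023 -1.    ]]
[0.4566 0.2475 0.135 ] [-230.4631  218.568 ] [[-0.3795, -0.2947, 0.0183], [-0.0018, 0.0017, 1.5041]]
```

Units first: shifts go in shares of 0.4 m and turns go in shares of pi/2 rad. So -0.3795 m / 0.4 = -0.9488, -0.342 m / 0.4 = -0.855, 1.2 rad / 1.5708 = 0.7639.

```bash
r='see rows'; python3 inch.py '[-0.095, -0.075, 0, 0, 0, 0.0764, 1, -0.19, -0.1475, 0, 0, 0, 0.1528, 1, -0.285, -0.22, 0, 0, 0, 0.2292, 1, -0.38, -0.295, 0, 0, 0, 0.3056, 1, -0.475, -0.3675, 0, 0, 0, 0.382, 1, -0.57, -0.4425, 0, 0, 0, 0.4584, 1, -0.665, -0.515, 0, 0, 0, 0.5348, 1, -0.76, -0.59, 0, 0, 0, 0.6112, 1, -0.855, -0.6625, 0, 0, 0, 0.6875, 1, -0.9488, -0.7368, 0, 0, 0, 0.7639, 1]' 20
python3 -c "
from h import *
print(go([.4566,.2475,.18],YAW))"
```

```text
clock: 0.93
position: [0.4186, 0.2971, 0.2185]
eef_rot: [0.667, 0.745, -0.0, -0.0]
contact_force: [1.3, 0.8, 0.2]
gripper_width: 0.998
gripper_force: 0.0
[[-0.0535, 0.0324, 0.0385], [-0.0005, 0.0001, 0.2985]]
```

```bash
python3 inch.py '[0, 0, 0, 0, 0, 0, 1, 0, 0, 0, 0, 0, 0, 1, 0, 0, 0, 0, 0, 0, 1]' 
python3 -c "
from h import *
print(go([.4566,.2475,.15],YAW))"
```

```text
clock: 1.18
position: [0.4174, 0.2993, 0.2183]
eef_rot: [0.665, 0.747, -0.0, -0.001]
contact_force: [-0.3, -0.3, -1.5]
gripper_width: 1.002
gripper_force: 0.0
[[-0.0561, 0.033, 0.0682], [-0.0013, -0.0001, 0.305]]
```

Scaled: -0.0561 m / 0.4 = -0.1403, -0.04 m / 0.4 = -0.1, 0.305 rad / 1.5708 = 0.1942.

```bash
python3 inch.py '[-0.05, 0.03, 0.025, 0, 0, 0.0637, 1, -0.1, 0.06, 0.05, 0, 0, 0.1273, 1, -0.1403, 0.0825, 0.075, 0, 0, 0.1942, 1, -0.1403, 0.0825, 0.1, 0, 0, 0.1942, 1, -0.1403, 0.0825, 0.1, 0, 0, 0.1942, 1, -0.1403, 0.0825, 0.1, 0, 0, 0.1942, 1]' 
python3 -c "
from h import *
cv2.imwrite('pics/w1.png',robot.snapshot('wrist')[:,:,::-1])
print(go([.4566,.2475,.066],YAW))
c=cam('wrist');print(cv2.projectPoints(np.array([[.4566,.2475,.135],[.4566,.2475,0]]),cv2.Rodrigues(c[2])[0],c[3],c[0],c[1])[0])"
```

```text
clock: 1.68
position: [0.4554, 0.2493, 0.1779]
eef_rot: [0.769, 0.639, -0.001, -0.001]
contact_force: [-0.7, 0.3, 0.2]
gripper_width: 0.997
gripper_force: 0.0
[[-0.0018, 0.0012, 0.1125], [-0.0017, -0.0007, 0.0047]]
[[[284.76122608 233.52163819]]

 [[284.66983477 190.8015636 ]]]
```

View pics/w1.png

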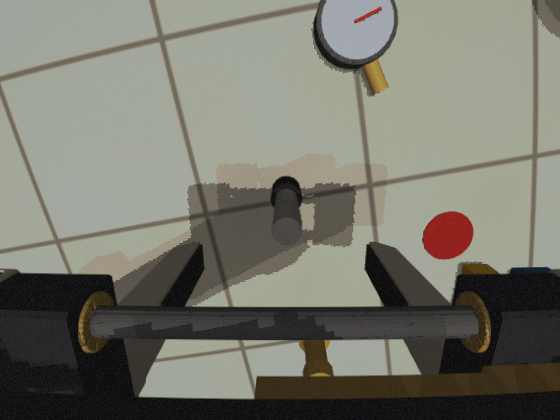

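The wrist view shows the rod's top at (286,232), centred between the fingers and matching my prediction of (285,233.5). I'll descend and grip.

Scaled: 0.112 m / 0.4 = 0.28, 0.1 m / 0.4 = 0.25, 0.005 rad / 1.5708 = 0.0032.

```bash
python3 inch.py '[-0.0025, 0.0025, 0.0625, 0, 0, 0.0032, 1, -0.005, 0.0025, 0.125, 0, 0, 0.0032, 1, -0.005, 0.0025, 0.1875, 0, 0, 0.0032, 1, -0.005, 0.0025, 0.25, 0, 0, 0.0032, 1, -0.005, 0.0025, 0.28, 0, 0, 0.0032, 1, -0.005, 0.0025, 0.28, 0, 0, 0.0032, 1, -0.005, 0.0025, 0.28, 0, 0, 0.0032, 0, -0.005, 0.0025, 0.28, 0, 0, 0.0032, 0, -0.005, 0.0025, 0.28, 0, 0, 0.0032, 0, -0.005, 0.0025, 0.28, 0, 0, 0.0032, 0]' 60
python3 inch.py '[0, 0, 0, 0, 0, 0, 0, 0, 0, 0, 0, 0, 0, 0, 0, 0, 0, 0, 0, 0, 0, 0, 0, 0, 0, 0, 0, 0]' 60
```

```text
clock: 2.57
position: [0.4586, 0.2455, 0.0679]
eef_rot: [0.772, 0.636, 0.001, 0.0]
contact_force: [-0.4, 0.5, -0.2]
gripper_width: 0.759
gripper_force: 0.0
clock: 2.9
position: [0.4579, 0.2448, 0.0668]
eef_rot: [0.772, 0.635, 0.0, 0.0]
contact_force: [0.1, 0.3, -0.3]
gripper_width: 0.469
gripper_force: 0.0
```

```bash
python3 inch.py '[0, 0, 0, 0, 0, 0, 0, 0, 0, 0, 0, 0, 0, 0, 0, 0, 0, 0, 0, 0, 0, 0, 0, 0, 0, 0, 0, 0, 0, 0, 0, 0, 0, 0, 0, 0, 0, 0, 0, 0, 0, 0]' 60
python3 -c "
from h import *
s=robot.get_state();print(w2f(s['position']),go([*f2w(-100,-110),.15],YAW),f2w(-100,-110))"
```

```text
clock: 3.4
position: [0.4578, 0.2448, 0.0666]
eef_rot: [0.772, 0.635, -0.0, -0.0]
contact_force: [-1.1, 0.7, -0.0]
gripper_width: 0.231
gripper_force: 60.0
[-228.85431061  216.1338982 ] [[-0.3254, 0.1308, -0.0834], [-0.0003, 0.0002, -0.0059]] [ 0.52340361 -0.09967235]
```

Scaled: -0.145 m / 0.4 = -0.3625, -0.13 m / 0.4 = -0.325.

```bash
python3 inch.py '[0, 0, -0.05, 0, 0, 0, 0, 0, 0, -0.125, 0, 0, 0, 0, 0, 0, -0.2, 0, 0, 0, 0, 0, 0, -0.275, 0, 0, 0, 0, 0, 0, -0.3125, 0, 0, 0, 0, -0.0625, 0.025, -0.325, 0, 0, 0, 0, -0.1375, 0.055, -0.325, 0, 0, 0, 0, -0.2125, 0.085, -0.325, 0, 0, 0, 0, -0.2875, 0.115, -0.325, 0, 0, 0, 0, -0.3625, 0.145, -0.325, 0, 0, 0, 0]' 60
python3 inch.py '[-0.075, 0.03, 0, 0, 0, 0, 0, -0.15, 0.06, 0, 0, 0, 0, 0, -0.225, 0.09, 0, 0, 0, 0, 0, -0.3, 0.12, 0, 0, 0, 0, 0, -0.375, 0.15, 0, 0, 0, 0, 0, -0.425, 0.17, 0, 0, 0, 0, 0, -0.45, 0.18, 0, 0, 0, -0.0032, 0, -0.45, 0.18, 0, 0, 0, -0.0032, 0, -0.45, 0.18, 0, 0, 0, -0.0032, 0]'
python3 -c "
from h import *
s=robot.get_state();print(w2f(s['position']),go([*f2w(-100,-113),.073],YAW))
cv2.imwrite('pics/s2.png',robot.snapshot('scene')[:,:,::-1])"
```

```text
clock: 4.23
position: [0.4862, 0.0899, 0.1962]
eef_rot: [0.772, 0.635, -0.001, -0.0]
contact_force: [0.8, -0.0, -2.7]
gripper_width: 0.231
gripper_force: 60.0
clock: 4.98
position: [0.5223, -0.0979, 0.196]
eef_rot: [0.771, 0.637, -0.0, -0.001]
contact_force: [-0.5, -0.2, -3.0]
gripper_width: 0.231
gripper_force: 60.0
[-101.45197987 -108.51353653] [[-0.0046, 0.0017, 0.123], [-0.0021, -0.0013, -0.0009]]
```

View pics/s2.png

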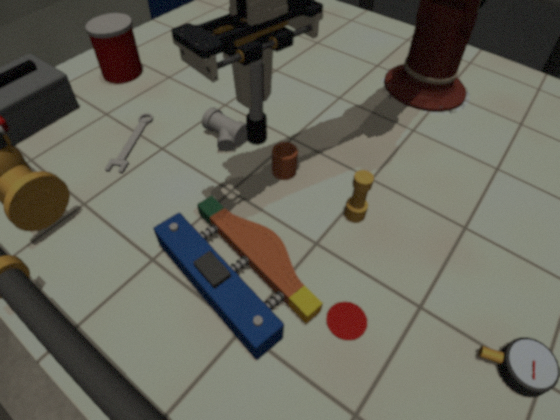

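The rod hangs upright in the grip, with its foot at (257,130), and the area near the green end is clear. I'll descend in front of the green end.

Scaled: 0.123 m / 0.4 = 0.3075, 0.1 m / 0.4 = 0.25.

```bash
python3 inch.py '[-0.0125, 0.04, 0, 0, 0, 0, 0, -0.0125, 0.08, 0.025, 0, 0, 0, 0, -0.0125, 0.08, 0.1, 0, 0, 0, 0, -0.0125, 0.08, 0.175, 0, 0, 0, 0, -0.0125, 0.08, 0.25, 0, 0, 0, 0, -0.0125, 0.08, 0.3075, 0, 0, 0, 0, -0.0125, 0.08, 0.3075, 0, 0, 0, 0, -0.0125, 0.08, 0.3075, 0, 0, 0, 0]'
cat >> h.py <<'E'
def push(show=True):
    """cam travel (mm, fixture x) from the coloured ends in the scene picture against the first one"""
    c=cam('scene');im=robot.snapshot('scene')[:,:,::-1].copy();ref=cv2.imread('pics/scene1.png');out={}
    for k,lo,hi,b in(('yel',(22,120,80),(34,255,255),(270,265,335,330)),('grn',(45,80,30),(95,255,255),(175,185,230,230))):
        P=[]
        for i in(ref,im):
            m=mask(i,lo,hi,b)
            if m.sum()<255*20: P=None;break
            M=cv2.moments(m,True);P.append(onplane(c,[[M['m10']/M['m00'],M['m01']/M['m00']]],.033)[0]);P[-1][2]=M['m00']
        if P: d=w2f(P[1])-w2f(P[0]);out[k]=np.round([*d,P[0][2],P[1][2]],1).tolist()
    return out,im
E
python3 -c "
from h import *
s=robot.get_state();print(w2f(s['position']),s['position'],go([*f2w(-40,-113),.0725],YAW));o,im=push();print(o)
b=im[180:340,140:340];b=cv2.resize(b,None,fx=3.5,fy=3.5,interpolation=3);cv2.imwrite('pics/c3.png',b)"
```

```text
clock: 5.7
position: [0.5527, -0.1075, 0.0728]
eef_rot: [0.77, 0.638, -0.001, -0.002]
contact_force: [0.6, -0.2, -3.4]
gripper_width: 0.232
gripper_force: 60.0
[ -69.80024514 -112.18060182] [ 0.5526637 -0.1074587  0.0728125] [[-0.0009, 0.0298, 0.0002], [-0.0034, -0.0013, 0.0022]]
{'yel': [0.3, 0.3, 545.0, 564.0], 'grn': [0.6, -0.2, 271.0, 260.0]}
```

View pics/c3.png

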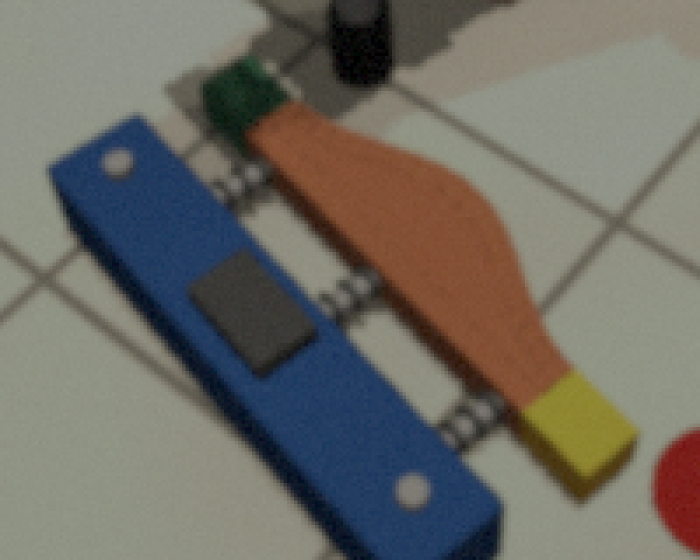

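The crop shows the foot standing off the green end at about (360,60) in the crop, with the cam at rest and the yellow end unobstructed. I'll press in slowly.

Scaled: 0.042 m / 0.4 = 0.105, 0.039 m / 0.4 = 0.0975.

```bash
python3 inch.py '[0, 0.025, 0, 0, 0, 0, 0, 0, 0.05, 0, 0, 0, 0, 0, 0, 0.07, 0, 0, 0, 0, 0, 0, 0.08, 0, 0, 0, 0, 0, 0, 0.09, 0, 0, 0, 0, 0, 0, 0.0975, 0, 0, 0, 0, 0, 0, 0.105, 0, 0, 0, 0, 0, 0, 0.105, 0, 0, 0, 0, 0, 0, 0.105, 0, 0, 0, 0, 0]'
python3 -c "
from h import *
s=robot.get_state();print(w2f(s['position']),s['position'],Ro.from_quat(s['eef_rot']).inv().apply(s['contact_force']));print(push()[0])"
```

```text
clock: 6.5
position: [0.5939, -0.1176, 0.0735]
eef_rot: [0.771, 0.637, -0.0, -0.001]
contact_force: [-1.6, 1.0, -1.2]
gripper_width: 0.231
gripper_force: 60.0
[ -27.38229706 -114.47863523] [ 0.59390475 -0.11764392  0.07348644] [ 0.62643159 -1.78857131  1.21818692]
{'yel': [8.5, 0.3, 545.0, 581.0], 'grn': [8.3, -0.1, 271.0, 278.0]}
```

Vision gives a push of 8.3 mm, which agrees with the 8.6 mm expected from the frame. I'll compute the trace path relative to here.

Run:
```python
import numpy as np
s=np.linspace(-132,132,2000);h=abs(s)<95
e=-20-15*(1+np.cos(np.pi*s/95))*h;m=15*np.pi/95*np.sin(np.pi*s/95)*h
n=np.hypot(1,m);X=e-16/n+10;Y=s+16*m/n
assert (np.diff(Y)>0).all()
y=np.arange(-111,125,6);print([(int(a),int(a+111),round(float(np.interp(a,Y,X))+27.7,1)) for a in y])
```

```text
[(-111, 0, 1.7), (-105, 6, 1.7), (-99, 12, 1.7), (-93, 18, 1.7), (-87, 24, 1.0), (-81, 30, -0.4), (-75, 36, -2.3), (-69, 42, -4.8), (-63, 48, -7.5), (-57, 54, -10.4), (-51, 60, -13.4), (-45, 66, -16.3), (-39, 72, -19.1), (-33, 78, -21.5), (-27, 84, -23.7), (-21, 90, -25.5), (-15, 96, -26.9), (-9, 102, -27.8), (-3, 108, -28.2), (3, 114, -28.2), (9, 120, -27.8), (15, 126, -26.9), (21, 132, -25.5), (27, 138, -23.7), (33, 144, -21.5), (39, 150, -19.1), (45, 156, -16.3), (51, 162, -13.4), (57, 168, -10.4), (63, 174, -7.5), (69, 180, -4.8), (75, 186, -2.3), (81, 192, -0.4), (87, 198, 1.0), (93, 204, 1.7), (99, 210, 1.7), (105, 216, 1.7), (111, 222, 1.7), (117, 228, 1.7), (123, 234, 1.7)]
```

```bash
python3 inch.py '[0.015, 0.0043, 0, 0, 0, 0, 0, 0.03, 0.0043, 0, 0, 0, 0, 0, 0.045, 0.0043, 0, 0, 0, 0, 0, 0.06, 0.0025, 0, 0, 0, 0, 0, 0.075, -0.001, 0, 0, 0, 0, 0, 0.09, -0.0058, 0, 0, 0, 0, 0, 0.105, -0.012, 0, 0, 0, 0, 0, 0.12, -0.0188, 0, 0, 0, 0, 0, 0.135, -0.026, 0, 0, 0, 0, 0, 0.135, -0.026, 0, 0, 0, 0, 0]'
python3 -c "
from h import *
s=robot.get_state();print(w2f(s['position']),s['position'],Ro.from_quat(s['eef_rot']).inv().apply(s['contact_force']));print(push()[0])"
```

```text
clock: 7.38
position: [0.5938, -0.0608, 0.0735]
eef_rot: [0.77, 0.638, 0.0, -0.001]
contact_force: [-1.9, -1.1, -2.8]
gripper_width: 0.23
gripper_force: 60.0
[-38.08724219 -58.64852305] [ 0.59382277 -0.06079684  0.07350193] [-1.45207432 -1.69954845  2.77573292]
{'yel': [10.3, 0.3, 545.0, 589.0], 'grn': [11.3, 0.5, 271.0, 254.0]}
```

```bash
python3 inch.py '[0.015, -0.0075, 0, 0, 0, 0, 0, 0.03, -0.0148, 0, 0, 0, 0, 0, 0.045, -0.0218, 0, 0, 0, 0, 0, 0.06, -0.0278, 0, 0, 0, 0, 0, 0.075, -0.0333, 0, 0, 0, 0, 0, 0.09, -0.0378, 0, 0, 0, 0, 0, 0.105, -0.0413, 0, 0, 0, 0, 0, 0.12, -0.0435, 0, 0, 0, 0, 0, 0.135, -0.0445, 0, 0, 0, 0, 0, 0.135, -0.0445, 0, 0, 0, 0, 0]'
python3 -c "
from h import *
s=robot.get_state();print(w2f(s['position']),s['position'],Ro.from_quat(s['eef_rot']).inv().apply(s['contact_force']));print(push()[0])"
```

```text
clock: 8.27
position: [0.5875, -0.0032, 0.0735]
eef_rot: [0.77, 0.638, 0.001, -0.001]
contact_force: [-2.5, 2.1, -2.8]
gripper_width: 0.23
gripper_force: 60.0
[-55.04403638  -3.20023364] [ 0.58752773 -0.00315642  0.07350682] [ 1.57423485 -2.79296276  2.77346724]
{'yel': [10.9, 0.3, 545.0, 582.0], 'grn': [11.3, 0.5, 271.0, 280.0]}
```

Scaled: 0.054 m / 0.4 = 0.135, 0.048 m / 0.4 = 0.12.

```bash
python3 inch.py '[0.015, 0, 0, 0, 0, 0, 0, 0.03, 0.001, 0, 0, 0, 0, 0, 0.045, 0.0033, 0, 0, 0, 0, 0, 0.06, 0.0068, 0, 0, 0, 0, 0, 0.075, 0.0113, 0, 0, 0, 0, 0, 0.09, 0.0168, 0, 0, 0, 0, 0, 0.105, 0.0228, 0, 0, 0, 0, 0, 0.12, 0.0298, 0, 0, 0, 0, 0, 0.135, 0.037, 0, 0, 0, 0, 0, 0.135, 0.037, 0, 0, 0, 0, 0]'
python3 -c "
from h import *
s=robot.get_state();print(w2f(s['position']),s['position'],Ro.from_quat(s['eef_rot']).inv().apply(s['contact_force']));print(push()[0])"
```

```text
clock: 9.15
position: [0.6131, 0.0463, 0.0736]
eef_rot: [0.77, 0.638, 0.001, -0.0]
contact_force: [-1.5, 3.3, -2.2]
gripper_width: 0.233
gripper_force: 60.0
[-39.16607911  50.20999491] [0.613108   0.04634522 0.07358455] [ 3.00816555 -2.07381779  2.19565233]
{'yel': [10.4, 0.3, 545.0, 588.0], 'grn': [10.7, 0.3, 271.0, 276.0]}
```

```bash
python3 inch.py '[0.015, 0.0075, 0, 0, 0, 0, 0, 0.03, 0.0148, 0, 0, 0, 0, 0, 0.045, 0.0215, 0, 0, 0, 0, 0, 0.06, 0.0278, 0, 0, 0, 0, 0, 0.075, 0.0325, 0, 0, 0, 0, 0, 0.09, 0.036, 0, 0, 0, 0, 0, 0.105, 0.0378, 0, 0, 0, 0, 0, 0.12, 0.0378, 0, 0, 0, 0, 0, 0.135, 0.0378, 0, 0, 0, 0, 0, 0.135, 0.0378, 0, 0, 0, 0, 0]'
python3 -c "
from h import *
s=robot.get_state();print(w2f(s['position']),s['position'],Ro.from_quat(s['eef_rot']).inv().apply(s['contact_force']));print(push()[0])"
```

```text
clock: 10.03
position: [0.6369, 0.0962, 0.0735]
eef_rot: [0.77, 0.638, 0.0, -0.001]
contact_force: [-2.2, 1.0, -3.2]
gripper_width: 0.227
gripper_force: 60.0
[-25.12872284 103.61085396] [0.63687835 0.09618165 0.07347755] [ 0.5686468  -2.30841836  3.21668445]
{'yel': [12.8, 5.8, 545.0, 243.0], 'grn': [11.0, 0.4, 271.0, 277.0]}
```

Scaled: 0.06 m / 0.4 = 0.15, -0.015 m / 0.4 = -0.0375.

```bash
python3 inch.py '[0, 0, 0, 0, 0, 0, 0, 0, -0.025, 0, 0, 0, 0, 0, 0, -0.0625, 0, 0, 0, 0, 0, 0, -0.1125, 0, 0, 0, 0, 0, 0.05, -0.1125, 0, 0, 0, 0, 0, 0.1, -0.1125, 0, 0, 0, 0, 0, 0.15, -0.1, 0, 0, 0, 0, 0, 0.15, -0.0625, 0, 0, 0, 0, 0, 0.15, -0.0375, 0, 0, 0, 0, 0, 0.15, -0.0375, 0, 0, 0, 0, 0]'
python3 -c "
from h import *
s=robot.get_state();print(w2f(s['position']),w2f([.6342,.1595]),s['position']);o,im=push();print(o)
b=im[180:380,230:430];b=cv2.resize(b,None,fx=3,fy=3,interpolation=3);cv2.imwrite('pics/c4.png',b)"
```

```text
clock: 10.92
position: [0.6378, 0.1544, 0.0748]
eef_rot: [0.771, 0.637, 0.003, 0.003]
contact_force: [0.3, -0.5, -1.5]
gripper_width: 0.228
gripper_force: 60.0
[-35.09002021 160.96138914] [-39.59372772 165.31296599] [0.63781107 0.15438338 0.07480295]
{'yel': [9.1, -4.1, 545.0, 148.0], 'grn': [1.1, 0.3, 271.0, 271.0]}
```

View pics/c4.png

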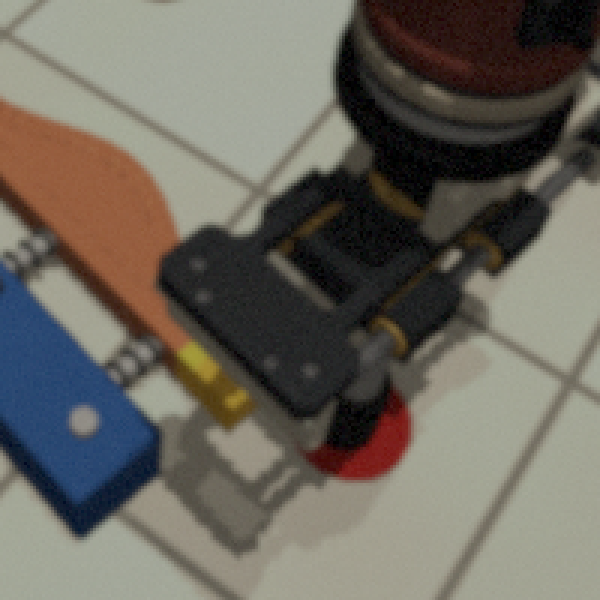

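The foot is over the red spot, at (360,420) in the crop, and the cam is back at rest. I'll centre the rod and lower it.

Scaled: 0.006 m / 0.4 = 0.015, 0.004 m / 0.4 = 0.01.

```bash
python3 inch.py '[0.005, -0.0075, 0, 0, 0, 0, 0, 0.005, -0.0075, 0.005, 0, 0, 0, 0, 0.005, -0.0075, 0.01, 0, 0, 0, 0, 0.005, -0.0075, 0.015, 0, 0, 0, 0, 0.005, -0.0075, 0.015, 0, 0, 0, 0, 0.005, -0.0075, 0.015, 0, 0, 0, 0]'
python3 -c "
from h import *
s=robot.get_state();print(w2f(s['position']),Ro.from_quat(s['eef_rot']).as_matrix()[:,2])"
```

```text
clock: 11.47
position: [0.6305, 0.1581, 0.0674]
eef_rot: [0.771, 0.637, -0.0, -0.0]
contact_force: [-0.3, 0.4, -2.4]
gripper_width: 0.231
gripper_force: 60.0
[-43.00844238 163.26265211] [-5.27564664e-04 -1.53797705e-04 -9.99999849e-01]
```

Scaled: 0.002 m / 0.4 = 0.005, 0.0012 m / 0.4 = 0.003.

```bash
python3 inch.py '[0, 0.005, 0.0018, 0, 0, 0, 0, 0, 0.005, 0.003, 0, 0, 0, 0, 0, 0.005, 0.003, 0, 0, 0, 0]'
python3 inch.py '[0, 0, 0, 0, 0, 0, 0.3, 0, 0, 0, 0, 0, 0, 0.35, 0, 0, 0, 0, 0, 0, 0.5, 0, 0, 0, 0, 0, 0, 1, 0, 0, 0, 0, 0, 0, 1, 0, 0, 0, 0, 0, 0, 1, 0, 0, 0, 0, 0, 0, 1, 0, 0, 0, 0, 0, 0, 1, 0, 0, 0, 0, 0, 0, 1, 0, 0, 0, 0, 0, 0, 1]'
python3 inch.py '[0, 0, 0, 0, 0, 0, 1, 0, 0, -0.025, 0, 0, 0, 1, 0, 0, -0.075, 0, 0, 0, 1, 0, 0, -0.15, 0, 0, 0, 1, 0, 0, -0.225, 0, 0, 0, 1, 0, 0, -0.3, 0, 0, 0, 1, 0, 0, -0.375, 0, 0, 0, 1, 0, 0, -0.375, 0, 0, 0, 1]'
```

```text
clock: 11.72
position: [0.6332, 0.1577, 0.0666]
eef_rot: [0.771, 0.637, 0.0, 0.0]
contact_force: [-0.5, -0.4, -1.6]
gripper_width: 0.232
gripper_force: 60.0
clock: 12.55
position: [0.6327, 0.1577, 0.0664]
eef_rot: [0.771, 0.637, -0.0, -0.0]
contact_force: [-0.3, -0.0, 0.1]
gripper_width: 0.874
gripper_force: 0.0
clock: 13.22
position: [0.6368, 0.1576, 0.2246]
eef_rot: [0.771, 0.637, 0.006, 0.003]
contact_force: [1.0, 0.0, 0.6]
gripper_width: 1.001
gripper_force: 0.0
```

Next I back the arm out of the view and check the placing.

Scaled: -0.15 m / 0.4 = -0.375, -0.12 m / 0.4 = -0.3.

```bash
python3 inch.py '[0, -0.075, -0.025, 0, 0, 0, 1, 0, -0.15, -0.05, 0, 0, 0, 1, 0, -0.225, -0.05, 0, 0, 0, 1, 0, -0.3, -0.05, 0, 0, 0, 1, 0, -0.375, -0.05, 0, 0, 0, 1, 0, -0.375, -0.05, 0, 0, 0, 1, 0, -0.375, -0.05, 0, 0, 0, 1]'
python3 -c "
from h import *
o,im=push();print(o)
b=im[180:380,230:430];b=cv2.resize(b,None,fx=3,fy=3,interpolation=3);cv2.imwrite('pics/c5.png',b)"
```

```text
clock: 13.8
position: [0.4842, 0.1867, 0.2371]
eef_rot: [0.77, 0.638, 0.0, -0.0]
contact_force: [0.5, 0.2, 0.7]
gripper_width: 0.997
gripper_force: 0.0
{'yel': [0.1, 0.0, 545.0, 558.0], 'grn': [0.4, 0.1, 271.0, 269.0]}
```

View pics/c5.png

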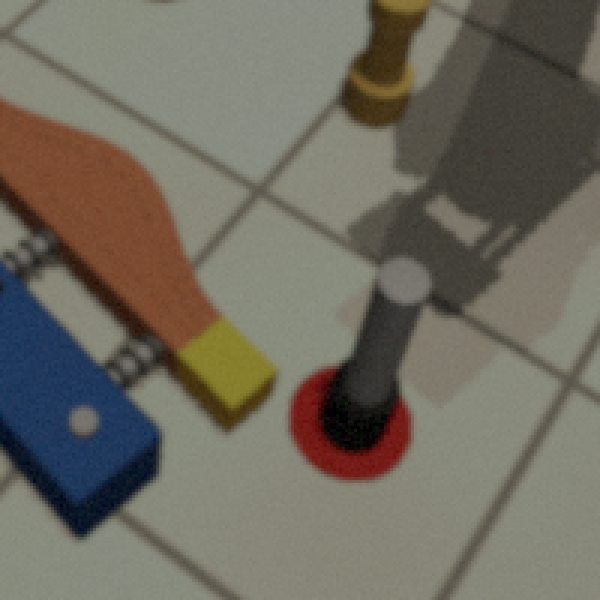

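The rod stands upright near the centre of the red spot, with its foot at (355,420) in the crop, and the cam is back at rest. I'm handing the job in.

```bash
python3 -c "
from h import *
print(w2f(onplane(cam('scene'),[[364.3,273.3]],.135)[0]))
print(robot.sign_off())"
```

```text
[-39.3820559  166.89489772]
the job is handed in; nothing more can be done
None
```

The cam was traced from green to yellow in one pass, measuring 8–11 mm of push at each stop. The rod now stands about 2 mm from the red spot's centre, the cam is back at rest, and the job was handed in at about 14 s; no verdict was shown.

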